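# Put away the crucibles, stoppers and calibration weight

### The arm

A 6-joint arm with a two-finger parallel gripper is mounted at the origin on the work surface. World frame = base frame: x ahead of the robot, y to its left, z up, the work surface at z = 0. Lengths are in m, angles in rad, forces in N, time in s.
With the tool pointing down it reaches from about 0.425 to 1.125 m from the base axis. Payload 14.9 kg.
Tool frame: the origin (TCP) lies at the very end of the fingers, on their centre line; the grasp point (between the pads) lies 19 mm behind it (manip.hold_point_z is the distance from the TCP to the grasp point, in m); z points along the fingers, y is the direction in which the jaws open and shut (so a half turn about z gives the same grasp; the last joint's range is limited). The gripper opens to 91 mm and grips with 3 to 60 N. Pads are 32 mm wide; open, the fingers measure 118 mm over their backs; the gripper's body (76 mm by 178 mm) begins 60 mm behind the grasp point.
Start: joints at [1.135, 0.379, 1.734, -0, 1.028, -0.033], TCP at [0.274, 0.644, 0.214] pointing down, gripper open.
Joint ranges: [-2.77, 2.77], [-0.74, 2.19], [0, 2.66], [-1.06, 4.2], [0.31, 2.87], [-3.08, 3.08]. Speed limits (rad/s): [1.89, 1.89, 2.39, 3.14, 3.14, 3.14].

### API

Orientations are given as a rotation vector (axis times angle).
In Python, from plant import manip gives the robot as it stands.
- The arm moves only by the shell command python3 -m handwheel 'ROWS' [OPENING] [FORCE]. ROWS is JSON, one flat list of numbers, 4 for each row, row after row: the shift along the tool's x, y, z in m, then the turn about the tool's z in degrees. In form: [x, y, z, twist, x, y, z, twist, ...]. A call has 1 to 20 rows; each row is the pose to reach, as a shift and turn from the pose commanded when the call began, along the tool's axes at that moment; what a row does not reach only later rows make up. A row lasts 1/10 s, in which the tool goes at most 50 mm and 8.59 degrees, less where a joint would pass 70% of its speed; a pose out of reach is approached as far as the arm can. A call with a gripper value outside its range is refused whole. OPENING is the opening, from 0 (shut) to 1 (fully open), set as the call begins (- or left out, the last holds). The fingers move at their own pace and stop on an object; FORCE is the grip in N (left out, the last holds). Time passes only in rows, so rows that repeat a pose let the fingers close. It gives the time, the measured TCP pose, the force and the opening at its end, in the units of the state.
- manip.observe(): the state, without advancing time (a new reading comes with each control period).
- manip.camera(name): name is "side" or "top" or "wrist"; returns a dict with "image" (420x560x3 uint8, red, green, blue), "fx", "fy", "cx", "cy" (pixels), "pose" (4x4, takes a point from camera to world coordinates). Camera axes: x right, y down, z forward; pixel columns grow to the right and rows downward; lengths in m; the calibration is good to about 2 mm. A picture is of the moment at which its call begins. There is no depth.
- manip.hand_in(): hands the job in, once; it reports no verdict.
The state is a dict: "time_s": time; "qpos": joint angles; "qd": joint speeds; "tau": joint torques, N m; "eef_pos": TCP position; "ee_rot": TCP orientation; "wrist_force": force on the tool from outside, world axes, zero at the start; "moment": the same for the moment, N m; "opening": finger opening in m.
Only numpy, scipy, OpenCV 4.12 (cv2) and the standard library are available. Lean on these libraries where they do the work, as an engineer would, in place of code of your own. Each camera call takes 0.05 s, during which the arm holds its last target. There are 200 camera calls.

### The job

Clear the bench after the furnace run: stand the two porcelain crucibles in the two-bay metal tray, one in each bay, stand both rubber stoppers side by side in the round shallow dish, and put the brass weight back in the round well of the wooden block. Everything ends standing upright, the same way up as it is now, flat on the floor of its place and let go. Leave the capped vial and the conical flask standing where they are.

Things in the scene. Friction and masses are not known exactly. Their poses are not given: they have to be found in the camera images.
- crucible_a_mid (a point): White porcelain crucible, an open cup standing upright, 54 mm high, 32 mm across the foot, widening evenly to 46 mm across the rim, about 60 g. The point is on its axis half-way up (27 mm above its foot), where it is 39 mm wide; z points up. The two crucibles are alike and interchangeable.
- crucible_b_mid (a point): White porcelain crucible, an open cup standing upright, 54 mm high, 32 mm across the foot, widening evenly to 46 mm across the rim, about 60 g. The point is on its axis half-way up (27 mm above its foot), where it is 39 mm wide; z points up. The two crucibles are alike and interchangeable.
- stopper_a_mid (a point): Black solid rubber stopper standing on its wide end, 44 mm high, 36 mm across at the foot and 30 mm across at the flat top, about 50 g. The point is on its axis half-way up (22 mm above its foot), where it is 33 mm wide; z points up. The two stoppers are alike.
- stopper_b_mid (a point): Black solid rubber stopper standing on its wide end, 44 mm high, 36 mm across at the foot and 30 mm across at the flat top, about 50 g. The point is on its axis half-way up (22 mm above its foot), where it is 33 mm wide; z points up. The two stoppers are alike.
- weight_mid (a point): Brass calibration weight standing upright: a plain cylinder 34 mm across and 36 mm high, above it a neck and a small knob 21 mm across, 56 mm high in all, about 250 g. The point is on its axis 28 mm above its foot, in the upper part of the plain cylinder; z points up.
- bay_tray: Shallow rectangular aluminium tray, fixed to the bench, 70 mm along its x, 140 mm along its y, split by one divider into two bays. Walls and divider are 4 mm thick and their tops are 9 mm above the bench; the floor is 3 mm above the bench. Origin: centre of the underside, on the bench, z up. The bays' centres lie at y = +34 mm and y = -34 mm (x = 0); each bay is 62 mm (x) by 64 mm (y) inside.
- dish: Round shallow white plastic dish, fixed to the bench, 130 mm across outside, about 120 mm across inside, rim 9 mm and floor 3 mm above the bench. Origin: centre of the underside, on the bench; z up.
- block: Square wooden block, fixed to the bench, 80 by 80 mm, 20 mm high, with one round well in the middle of its top, 54 mm across and 8 mm deep (its floor is 12 mm above the bench). Origin: centre of the underside, on the bench; z up.
- vial_mid (a point): Bystander: small amber glass vial with a black cap, 24 mm across, 48 mm high, standing loose among the things. The point is at its centre, 24 mm up. Not to be moved.
- flask_mid (a point): Bystander: conical glass flask, 66 mm across the foot, 105 mm high, standing loose at the back. The point is on its axis 52 mm up. Not to be moved.

How it is judged:
By the outcome, as a careful person would: the job done as asked, in the order asked, and still so for the second after the job is handed in, with the robot touching nothing.
It also fails if it takes over 144 s, if anything falls off the work surface, if the arm or the gripper's body presses on something with over 40 N, if the wrist force passes 120 N, or if a joint passes its speed limit or range.

## Working session

There is one attempt and no reset: what is moved stays moved. The work goes in short steps, Python scripts to look and compute and a shell command to move; the robot and the scene stay as the last step left them, time stands still between calls to the robot, and variables do not carry over. Pictures are saved under pics/ and viewed, about 12 in all and at most 16, crops included, and the job is handed in when it is done.

```bash
mkdir -p pics; ls
python3 - <<'E'
from plant import manip
import cv2
for n in("top","side"):
    c=manip.camera(n); cv2.imwrite(f"pics/{n}0.png",c["image"][:,:,::-1]); print(n,c["fx"],c["cx"],c["cy"],c["pose"].round(3).tolist())
s=manip.observe();print(s)
print(manip.hold_point_z)
E
```

```text
pics
top 526.4997096925455 280.8117450797092 207.2298325944528 [[-0.02, -0.989, 0.145, 0.408], [-1.0, 0.021, 0.006, -0.0], [-0.009, -0.145, -0.989, 1.174], [0.0, 0.0, 0.0, 1.0]]
side 474.7354531357856 280.081835775763 215.64478537280962 [[0.978, -0.098, 0.186, 0.403], [-0.21, -0.479, 0.852, -0.804], [0.006, -0.872, -0.489, 0.551], [0.0, 0.0, 0.0, 1.0]]
{'time_s': 0.1, 'qpos': array([ 1.13467222e+00,  3.79374015e-01,  1.73470873e+00, -1.87691676e-05,
        1.02850060e+00, -3.32984065e-02]), 'qd': array([ 0.00108727, -0.00101043, -0.00100021, -0.00029512,  0.00058205,
        0.00026972]), 'tau': array([ 3.18948551e-04, -7.65050483e+01, -4.35291910e+01,  6.52872724e-02,
        3.99000419e-02, -3.26923043e-05]), 'eef_pos': array([0.27427373, 0.64364869, 0.2133481 ]), 'ee_rot': array([-6.28429648e-01, -3.07787734e+00,  1.51927509e-03]), 'wrist_force': array([ 0.5456159 , -0.47028647, -0.60600301]), 'moment': array([ 0.03621035, -0.00842282,  0.01376395]), 'opening': 0.09126638971323865}
0.0188
```

View pics/top0.png

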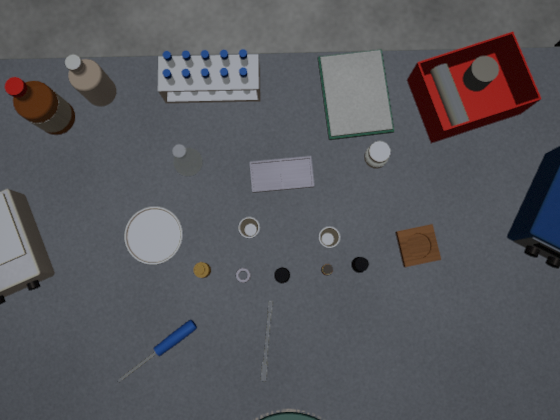

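View pics/side0.png

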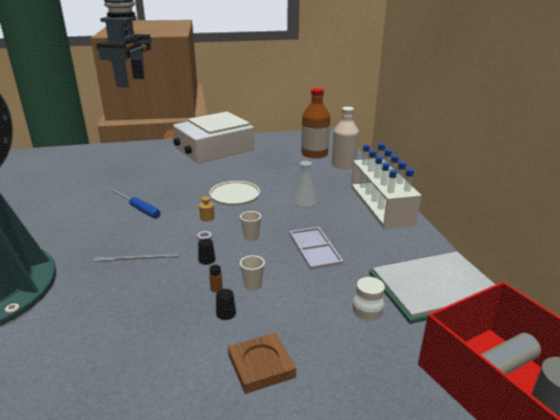

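The top view shows crucibles at about (249,228) and (330,237), and stoppers at (282,275) and (360,264). The weight is at (201,270), the vial at (327,269), the tray at (282,174), the dish at (153,236) and the block at (419,246). There is also an unlisted ring at (243,275). I'll zoom in.

```bash
cat > h.py <<'E'
from plant import manip
import cv2, numpy as np
def ray(c,u,v,z):
    P=c["pose"]; d=P[:3,:3]@[(u-c["cx"])/c["fx"],(v-c["cy"])/c["fy"],1]
    return (P[:3,3]+d*(z-P[2,3])/d[2])[:2]
def proj(c,p):
    P=c["pose"]; q=P[:3,:3].T@(np.array(p)-P[:3,3]); return c["fx"]*q[0]/q[2]+c["cx"],c["fy"]*q[1]/q[2]+c["cy"]
E
python3 - <<'E'
from h import *
t=cv2.imread("pics/top0.png");s=cv2.imread("pics/side0.png")
a=cv2.resize(t[140:300,110:450],None,fx=2.35,fy=2.35,interpolation=3)[:,:799]
b=cv2.resize(s[170:330,170:280],None,fx=3.7,fy=3.7,interpolation=3)
cv2.imwrite("pics/tz.png",a);cv2.imwrite("pics/sz.png",b)
c=manip.camera("top")
for n,u,v,z in [("cA",249,228,.03),("cB",330,237,.03),("sA",282,275,.044),("sB",360,264,.044),("w",201,270,.05),("vial",327,269,.048),("ring0",243,275,0),("tray",282,174,.009),("dish",153.5,236,.009),("block",419,246,.02)]:
    print(n,ray(c,u,v,z).round(3))
E
```

```text
cA [0.532 0.077]
cB [ 0.508 -0.099]
sA [0.428 0.007]
sB [ 0.448 -0.16 ]
w [0.442 0.179]
vial [ 0.439 -0.089]
ring0 [0.431 0.094]
tray [0.655 0.003]
dish [0.521 0.291]
block [ 0.485 -0.293]
```

View pics/tz.png

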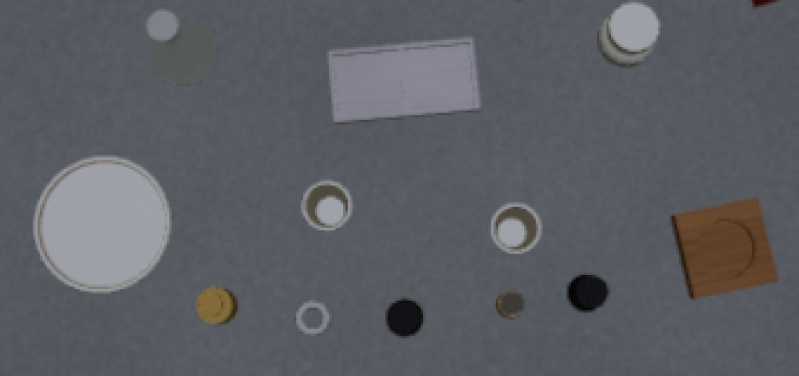

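View pics/sz.png

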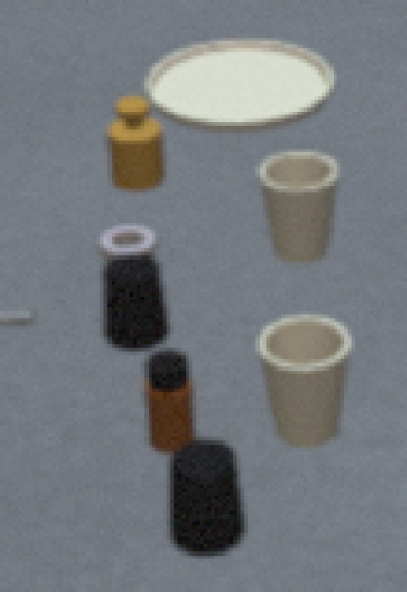

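Run:
```python
from h import *
from scipy.optimize import least_squares
c=manip.camera("top");s=manip.camera("side")
f=lambda u,v:(110+u/2.35,140+v/2.35)
for n,u,v,z in [("cA",328,205,.054),("cB",516,228,.054),("sA",405,317,.044),("sB",590,290,.044),("w",213,304,.056),("vial",511,304,.048),("dish",102,223.5,.009)]:
    print(n,ray(c,*f(u,v),z).round(4))
for n,z,P in [("block",.02,[(673,213),(757,199),(777,282),(692,297)]),("tray",.009,[(329,52),(473,38),(480,108),(334,122)])]:
    Q=np.array([ray(c,*f(*p),z) for p in P]); e=Q[0]-Q[1]+Q[3]-Q[2]
    print(n,Q.mean(0).round(4),"yaw",np.degrees(np.arctan2(-e[0],e[1])).round(1),np.linalg.norm(Q-np.roll(Q,1,0),axis=1).round(3))
g=lambda u,v:(170+u/3.7,170+v/3.7)
for n,u,v,z in [("cA",299,171,.054),("cB",305,342,.054),("sA",134,262,.044),("sB",206,463,.044),("w",131,103,.056),("vial",168,362,.048),("dish",240,83,.009)]:
    print("side",n,ray(s,*g(u,v),z).round(4))
a=f(313,318);b=g(128,239)
r=least_squares(lambda p:np.r_[np.subtract(proj(c,p),a),np.subtract(proj(s,p),b)],[.43,.09,.02]);print("ring",r.x.round(3),r.cost)
o=manip.observe(); R=cv2.Rodrigues(o["ee_rot"])[0]; print(R.round(3))
```

```text
cA [0.5307 0.0743]
cB [ 0.5062 -0.096 ]
sA [0.4284 0.0063]
sB [ 0.4493 -0.162 ]
w [0.4433 0.1786]
vial [ 0.438  -0.0897]
dish [0.5226 0.2914]
block [ 0.4869 -0.2923] yaw 8.5 [0.079 0.08  0.079 0.08 ]
tray [0.6549 0.0028] yaw 4.4 [0.069 0.14  0.069 0.14 ]
side cA [0.5307 0.0728]
side cB [ 0.5066 -0.0975]
side sA [0.4305 0.0093]
side sB [ 0.4493 -0.1687]
side w [0.4423 0.1745]
side vial [ 0.4395 -0.0923]
side dish [0.5219 0.2828]
ring [0.43  0.093 0.008] 0.06282896744835946
[[-0.92   0.392 -0.   ]
 [ 0.392  0.92  -0.   ]
 [ 0.    -0.    -1.   ]]
```

```bash
python3 -m handwheel '[-0.46,-0.424,0,67,-0.46,-0.424,0,67,-0.46,-0.424,0,67,-0.46,-0.424,0,67,-0.46,-0.424,0,67,-0.46,-0.424,0,67,-0.46,-0.424,0,67,-0.46,-0.424,0,67,-0.46,-0.424,0,67,-0.46,-0.424,0,67,-0.46,-0.424,0,67,-0.46,-0.424,0,67,-0.46,-0.424,0,67,-0.46,-0.424,0,67,-0.46,-0.424,0,67,-0.46,-0.424,0,67,-0.46,-0.424,0,67]' 0.75 20
python3 - <<'E'
from h import *
c=manip.camera("wrist"); cv2.imwrite("pics/w1.png",c["image"][:,:,::-1])
o=manip.observe();print(o["qpos"].round(2),cv2.Rodrigues(o["ee_rot"])[0].round(3).tolist());print(c["fx"],c["cx"],c["cy"],c["pose"].round(3).tolist())
for n,p in dict(cA=(.5307,.0743,.054),cB=(.5062,-.096,.054),sA=(.4284,.0063,.044),w=(.4433,.1786,.056),tray=(.6549,.0028,.009)).items(): print(n,np.round(proj(c,p)))
E
```

```text
time_s: 1.95
eef_pos: [0.531, 0.0746, 0.2139]
ee_rot: [-2.221, -2.221, 0.0]
wrist_force: [-0.1, -0.6, -0.3]
opening: 0.0684
[0.1  0.12 2.06 0.   0.96 0.1 ] [[-0.0, 1.0, -0.0], [1.0, 0.0, 0.0], [0.0, -0.0, -1.0]]
365.30116363661625 276.44664296994665 214.92167327480269 [[1.0, 0.001, -0.001, 0.531], [0.001, -0.97, -0.244, 0.142], [-0.001, 0.244, -0.97, 0.384], [0.0, 0.0, 0.0, 1.0]]
cA [277. 199.]
cB [253. 360.]
sA [174. 264.]
w [174.  79.]
tray [391. 255.]
```

View pics/w1.png

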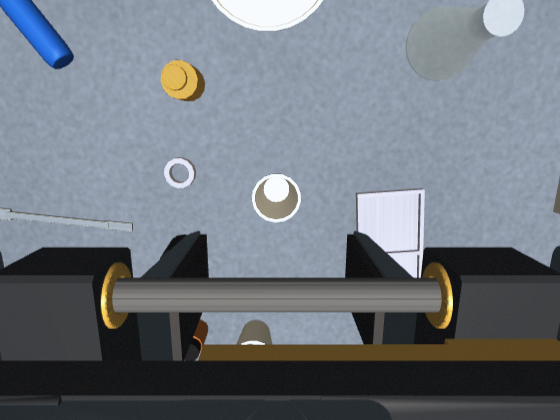

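The cA rim appears at (276,198), against a prediction of (277,199). The weight and tray also agree within 2 mm, so I'll grasp.

```bash
python3 -m handwheel '[0,0,0.05,0,0,0,0.1,0,0,0,0.14,0,0,0,0.17,0,0,0,0.19,0,0,0,0.2,0,0,0,0.2,0,0,0,0.2,0]' && python3 -m handwheel '[0,0,0,0,0,0,0,0,0,0,0,0,0,0,0,0,0,0,0,0,0,0,0,0,0,0,0,0,0,0,0,0,0,0,0,0]' 0 15 && python3 -m handwheel '[0,0,-0.02,0,0,0,-0.04,0,0,0,-0.06,0,0,0,-0.06,0,0,0,-0.06,0]'
```

```text
time_s: 2.8
eef_pos: [0.5319, 0.0739, 0.0148]
ee_rot: [2.222, 2.22, 0.001]
wrist_force: [0.2, -0.3, -0.5]
opening: 0.0686
time_s: 3.7
eef_pos: [0.5317, 0.0736, 0.0144]
ee_rot: [2.223, 2.22, 0.001]
wrist_force: [-2.0, 0.5, 8.1]
opening: 0.0449
time_s: 4.2
eef_pos: [0.5314, 0.0736, 0.0739]
ee_rot: [2.223, 2.22, 0.001]
wrist_force: [-0.8, -0.1, -0.7]
opening: 0.0451
```

Run:
```python
from h import *
c=manip.camera("side"); cv2.imwrite("pics/s1.png",cv2.resize(c["image"][120:320,140:380,::-1],None,fx=3,fy=3))
```

```text
(no output)
```

View pics/s1.png

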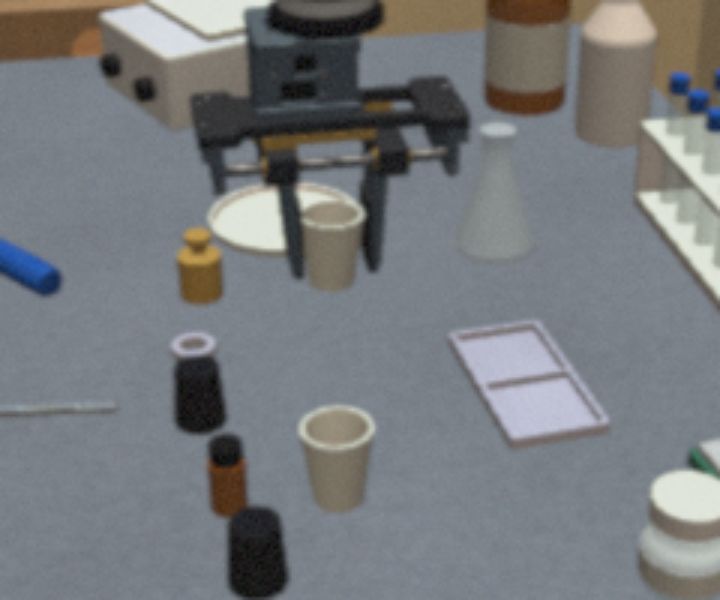

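The crucible hangs upright between the fingers, gripped near the rim at about (330,215). Next I'll move it to the bay.

```bash
python3 -m handwheel '[-0.012,0.04,0,0,-0.024,0.08,0,0,-0.034,0.11,0,0,-0.037,0.121,0,0,-0.037,0.121,0,0,-0.037,0.121,0,0,-0.037,0.121,0.02,0,-0.037,0.121,0.035,0,-0.037,0.121,0.045,0,-0.037,0.121,0.05,0,-0.037,0.121,0.05,0,-0.037,0.121,0.05,0]' && python3 -m handwheel '[0,0,0.002,0,0,0,0.004,0,0,0,0.0055,0,0,0,0.0055,0,0,0,0.0055,0]'
```

```text
time_s: 5.45
eef_pos: [0.6525, 0.0365, 0.0242]
ee_rot: [2.223, 2.22, 0.0]
wrist_force: [-0.1, -1.0, -0.4]
opening: 0.0448
time_s: 5.95
eef_pos: [0.6523, 0.0364, 0.0184]
ee_rot: [-2.223, -2.22, 0.0]
wrist_force: [-0.2, 0.5, -1.2]
opening: 0.0448
```

```bash
python3 -m handwheel '[0,0,0.001,0,0,0,0.001,0,0,0,0.001,0]' && python3 -m handwheel '[0,0,0,0,0,0,0,0,0,0,0,0,0,0,0,0,0,0,0,0,0,0,0,0]' 0.75 && python3 -m handwheel '[0,0,-0.03,0,0,0,-0.07,0,0,0,-0.12,0,-0.04,-0.05,-0.16,0,-0.08,-0.1,-0.16,0,-0.12,-0.14,-0.16,0,-0.133,-0.146,-0.16,0,-0.133,-0.146,-0.16,0,-0.133,-0.146,-0.16,0,-0.133,-0.146,-0.16,0]'
python3 - <<'E'
from h import *
c=manip.camera("wrist"); cv2.imwrite("pics/w2.png",c["image"][:,:,::-1])
print(manip.observe()["eef_pos"])
for n,p in dict(cB=(.5062,-.096,.054),sA=(.4284,.0063,.044),ca=(.6523,.0365,.057),vial=(.438,-.09,.048)).items(): print(n,np.round(proj(c,p)))
E
```

```text
time_s: 6.25
eef_pos: [0.6524, 0.0364, 0.0176]
ee_rot: [2.223, 2.22, 0.0]
wrist_force: [0.4, 0.1, 1.3]
opening: 0.0447
time_s: 6.85
eef_pos: [0.6523, 0.0364, 0.0174]
ee_rot: [-2.223, -2.22, 0.0]
wrist_force: [0.7, -0.5, 0.0]
opening: 0.0681
time_s: 7.85
eef_pos: [0.5069, -0.0961, 0.1776]
ee_rot: [2.223, 2.219, 0.001]
wrist_force: [-0.2, 0.2, 0.0]
opening: 0.0686
[ 0.50704409 -0.09582788  0.17749849]
cB [276. 208.]
sA [177.  78.]
ca [477.  31.]
vial [195. 199.]
```

View pics/w2.png

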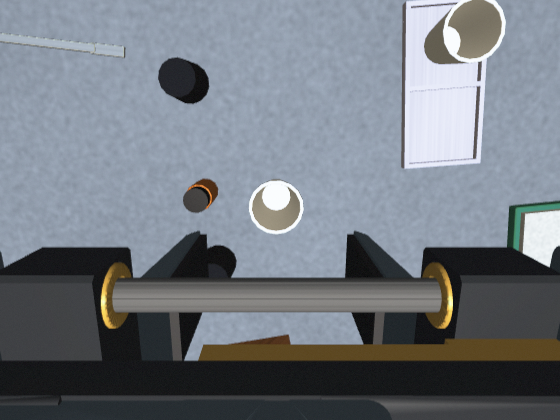

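cB is at (276,206), 2 px from its prediction. The first crucible stands in its bay at about (470,30). Now I'll pick the second.

```bash
python3 -m handwheel '[0,0,0.05,0,0,0,0.1,0,0,0,0.13,0,0,0,0.15,0,0,0,0.163,0,0,0,0.163,0,0,0,0.163,0]' && python3 -m handwheel '[0,0,0,0,0,0,0,0,0,0,0,0,0,0,0,0,0,0,0,0,0,0,0,0,0,0,0,0]' 0 15 && python3 -m handwheel '[0,0,-0.02,0,0,0,-0.04,0,0,0,-0.06,0,0.02,0.05,-0.06,0,0.04,0.1,-0.06,0,0.06,0.14,-0.06,0,0.065,0.15,-0.06,0,0.065,0.15,-0.06,0,0.065,0.15,-0.06,0,0.065,0.15,-0.04,0,0.065,0.15,-0.025,0,0.065,0.15,-0.015,0,0.065,0.15,-0.01,0,0.065,0.15,-0.01,0]' && python3 -m handwheel '[0,0,0.002,0,0,0,0.004,0,0,0,0.006,0,0,0,0.007,0,0,0,0.007,0]'
```

```text
time_s: 8.6
eef_pos: [0.5069, -0.0961, 0.0149]
ee_rot: [2.222, 2.22, 0.0]
wrist_force: [0.1, -0.2, -0.3]
opening: 0.0684
time_s: 9.3
eef_pos: [0.5065, -0.0965, 0.015]
ee_rot: [2.223, 2.219, 0.001]
wrist_force: [-1.5, -0.3, 8.6]
opening: 0.045
time_s: 10.7
eef_pos: [0.6556, -0.0317, 0.0238]
ee_rot: [-2.223, -2.219, 0.001]
wrist_force: [-0.5, 0.9, -1.0]
opening: 0.0448
time_s: 11.2
eef_pos: [0.6565, -0.0316, 0.0181]
ee_rot: [2.223, 2.22, 0.0]
wrist_force: [-4.2, 0.8, 7.2]
opening: 0.0447
```

```bash
python3 -m handwheel '[0,0,0,0,0,0,0,0,0,0,0,0,0,0,0,0,0,0,0,0,0,0,0,0]' 0.75 && python3 -m handwheel '[0,0,-0.03,0,0,0,-0.07,0,0,0,-0.12,0,0.01,-0.04,-0.15,0,0.02,-0.09,-0.15,0,0.03,-0.14,-0.15,0,0.035,-0.19,-0.15,0,0.038,-0.22,-0.15,0,0.038,-0.227,-0.15,0,0.038,-0.227,-0.15,0,0.038,-0.227,-0.15,0,0.038,-0.227,-0.15,0]'
python3 - <<'E'
from h import *
c=manip.camera("wrist"); cv2.imwrite("pics/w3.png",c["image"][:,:,::-1])
print(manip.observe()["eef_pos"],manip.observe()["qpos"].round(2))
for n,p in dict(sA=(.4284,.0063,.044),sAf=(.4284,.0063,0.),ring=(.43,.093,.008),vial=(.438,-.09,.048)).items(): print(n,np.round(proj(c,p)))
E
```

```text
time_s: 11.8
eef_pos: [0.6562, -0.0316, 0.0174]
ee_rot: [-2.223, -2.22, 0.0]
wrist_force: [-0.1, -0.8, -0.1]
opening: 0.0684
time_s: 13.0
eef_pos: [0.4306, 0.0066, 0.1676]
ee_rot: [2.223, 2.219, 0.001]
wrist_force: [-0.5, -0.0, -0.3]
opening: 0.0684
[0.43037211 0.00661274 0.16748581] [-0.04  0.01  2.29  0.    0.84 -0.04]
sA [275. 208.]
sAf [275. 198.]
ring [276. 101.]
vial [286. 316.]
```

View pics/w3.png

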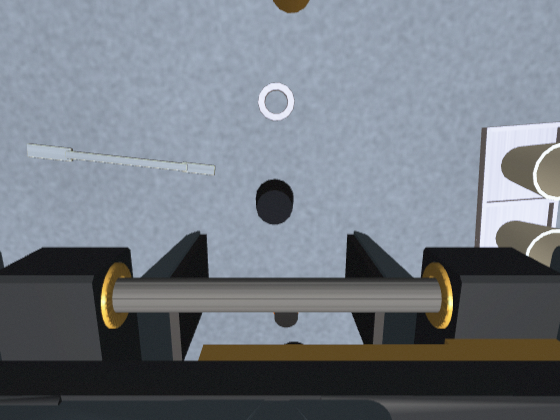

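Stopper A is at (275,204), as predicted, and both crucibles are in their bays on the right. I'll grasp stopper A.

```bash
python3 -m handwheel '[0,-0.001,0.05,0,0,-0.001,0.1,0,0,-0.001,0.13,0,0,-0.001,0.15,0,0,-0.001,0.156,0,0,-0.001,0.156,0,0,-0.001,0.156,0]' && python3 -m handwheel '[0,0,0,0,0,0,0,0,0,0,0,0,0,0,0,0,0,0,0,0,0,0,0,0,0,0,0,0,0,0,0,0]' 0 20 && python3 -m handwheel '[0,0,-0.03,0,0,0,-0.06,0,0,0,-0.09,0,0,0,-0.09,0]'
```

```text
time_s: 13.75
eef_pos: [0.4291, 0.0067, 0.0122]
ee_rot: [2.222, 2.219, 0.001]
wrist_force: [-0.3, -0.3, 0.6]
opening: 0.0683
time_s: 14.55
eef_pos: [0.4284, 0.0067, 0.0116]
ee_rot: [2.223, 2.22, 0.0]
wrist_force: [-1.4, 0.2, 6.8]
opening: 0.0328
time_s: 14.95
eef_pos: [0.4303, 0.0067, 0.1044]
ee_rot: [2.22, 2.217, 0.006]
wrist_force: [1.1, -0.1, -1.2]
opening: 0.0329
```

```bash
python3 -m handwheel '[0.05,0.015,0,0,0.1,0.03,0,0,0.15,0.045,0,0,0.2,0.06,0,0,0.25,0.075,0,0,0.29,0.087,0,0,0.313,0.0935,0,0,0.313,0.0935,0,0,0.313,0.0935,0,0,0.313,0.0935,0,0,0.313,0.0935,0,0]'
python3 - <<'E'
from h import *
c=manip.camera("wrist"); cv2.imwrite("pics/w4.png",c["image"][:,:,::-1])
print(manip.observe()["eef_pos"])
for n,y in (("ctr",0),("far",.065),("near",-.065)): print(n,np.round(proj(c,(.5226,.2914+y,.009))))
for x in(-.065,.065): print(np.round(proj(c,(.5226+x,.2914,.009))))
E
```

```text
time_s: 16.05
eef_pos: [0.5219, 0.3185, 0.1011]
ee_rot: [-2.224, -2.219, 0.001]
wrist_force: [-0.4, 0.6, -0.5]
opening: 0.033
[0.52202867 0.31865515 0.10128368]
ctr [278. 252.]
far [278. 166.]
near [278. 328.]
[193. 252.]
[364. 252.]
```

View pics/w4.png

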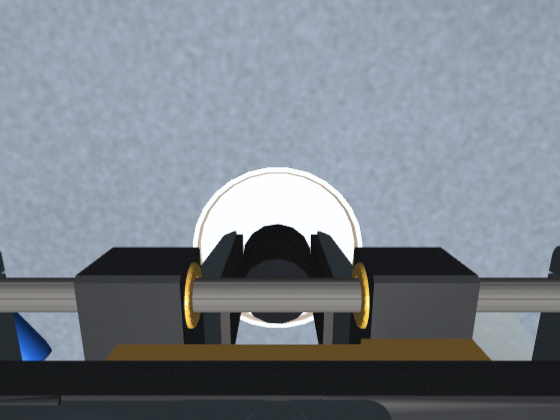

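The dish rim spans columns 194 to 361 and its far edge is at row 167, matching the prediction. Lowering.

```bash
python3 -m handwheel '[0,0,0.03,0,0,0,0.055,0,0,0,0.07,0,0,0,0.078,0,0,0,0.082,0,0,0,0.084,0,0,0,0.086,0,0,0,0.087,0,0,0,0.087,0]'
```

```text
time_s: 17.0
eef_pos: [0.5224, 0.3197, 0.0148]
ee_rot: [2.223, 2.22, 0.001]
wrist_force: [0.7, -0.5, -0.3]
opening: 0.0324
```

```bash
python3 -m handwheel '[0,0,0.0005,0,0,0,0.001,0,0,0,0.001,0]' && python3 -m handwheel '[0,0,0,0,0,0,0,0,0,0,0,0,0,0,0,0,0,0,0,0]' 0.7 && python3 -m handwheel '[0,0,-0.02,0,0,0,-0.06,0,0,0,-0.11,0,-0.04,-0.006,-0.15,0,-0.09,-0.013,-0.155,0,-0.14,-0.02,-0.155,0,-0.19,-0.028,-0.155,0,-0.24,-0.036,-0.155,0,-0.29,-0.043,-0.155,0,-0.34,-0.051,-0.155,0,-0.39,-0.058,-0.155,0,-0.44,-0.066,-0.155,0,-0.484,-0.073,-0.155,0,-0.484,-0.073,-0.155,0,-0.484,-0.073,-0.155,0,-0.484,-0.073,-0.155,0,-0.484,-0.073,-0.155,0]'
python3 - <<'E'
from h import *
c=manip.camera("wrist"); cv2.imwrite("pics/w5.png",c["image"][:,:,::-1])
print(manip.observe()["eef_pos"])
for n,p in dict(sB=(.4493,-.162,.044),sBf=(.4493,-.162,0.),vial=(.438,-.09,.048)).items(): print(n,np.round(proj(c,p)))
E
```

```text
time_s: 17.3
eef_pos: [0.5225, 0.3198, 0.0145]
ee_rot: [2.223, 2.22, 0.0]
wrist_force: [-5.1, -3.3, 15.9]
opening: 0.0326
time_s: 17.8
eef_pos: [0.5222, 0.3196, 0.0134]
ee_rot: [-2.223, -2.22, 0.0]
wrist_force: [0.3, 0.2, -0.6]
opening: 0.0636
time_s: 19.5
eef_pos: [0.4487, -0.1631, 0.1683]
ee_rot: [-2.221, -2.222, 0.0]
wrist_force: [0.1, 0.0, -0.3]
opening: 0.064
[ 0.44876743 -0.16309319  0.16837727]
sB [278. 206.]
sBf [278. 196.]
vial [264. 116.]
```

View pics/w5.png

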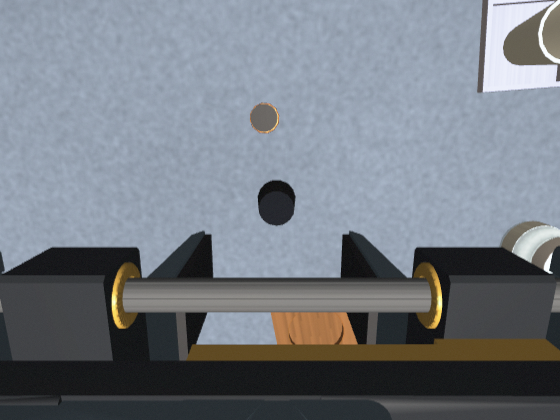

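Stopper B's top is at (276,208), within 2 px. I'll pick it and carry it to the dish.

```bash
python3 -m handwheel '[0,-0.001,0.05,0,0,-0.001,0.1,0,0,-0.001,0.13,0,0,-0.001,0.15,0,0,-0.001,0.157,0,0,-0.001,0.157,0,0,-0.001,0.157,0]' && python3 -m handwheel '[0,0,0,0,0,0,0,0,0,0,0,0,0,0,0,0,0,0,0,0,0,0,0,0,0,0,0,0,0,0,0,0]' 0 20 && python3 -m handwheel '[0,0,-0.03,0,0,0,-0.06,0,0,0,-0.09,0,0,0,-0.1,0,0,0,-0.1,0]' && python3 -m handwheel '[0.05,0.009,0,0,0.1,0.017,0,0,0.15,0.026,0,0,0.2,0.035,0,0,0.25,0.043,0,0,0.3,0.052,0,0,0.35,0.06,0,0,0.4,0.068,0,0,0.427,0.0745,0,0,0.427,0.0745,0,0,0.427,0.0745,0,0,0.427,0.0745,0,0,0.427,0.0745,0,0]'
python3 - <<'E'
from h import *
c=manip.camera("wrist"); cv2.imwrite("pics/w6.png",c["image"][:,:,::-1])
print(manip.observe()["eef_pos"])
E
```

```text
time_s: 20.25
eef_pos: [0.4483, -0.1642, 0.0123]
ee_rot: [2.221, 2.22, 0.001]
wrist_force: [-0.5, 0.7, -0.2]
opening: 0.0645
time_s: 21.05
eef_pos: [0.4477, -0.1644, 0.0117]
ee_rot: [2.223, 2.22, 0.0]
wrist_force: [-1.1, 0.5, 7.1]
opening: 0.033
time_s: 21.55
eef_pos: [0.4482, -0.1646, 0.1124]
ee_rot: [2.221, 2.218, 0.001]
wrist_force: [-0.2, 0.2, -1.5]
opening: 0.033
time_s: 22.85
eef_pos: [0.5223, 0.2614, 0.1108]
ee_rot: [-2.224, -2.218, 0.002]
wrist_force: [-0.2, -1.0, -0.3]
opening: 0.0328
[0.52242421 0.26155    0.11107124]
```

View pics/w6.png

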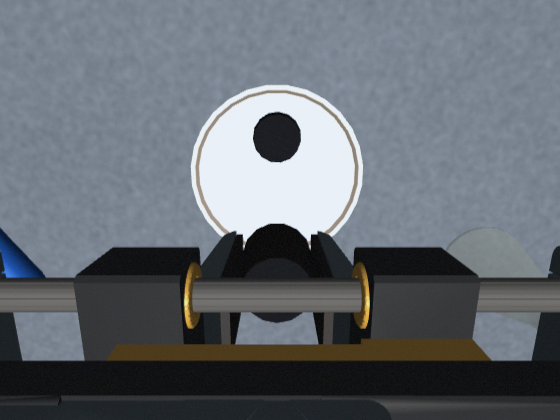

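Stopper A stands in the dish at (277,137), with room for the second. Lowering B.

```bash
python3 -m handwheel '[0,0,0.04,0,0,0,0.065,0,0,0,0.08,0,0,0,0.088,0,0,0,0.092,0,0,0,0.094,0,0,0,0.096,0,0,0,0.097,0,0,0,0.097,0]'
```

```text
time_s: 23.8
eef_pos: [0.5229, 0.2627, 0.0148]
ee_rot: [2.223, 2.22, 0.001]
wrist_force: [0.0, -0.1, -1.0]
opening: 0.0331
```

```bash
python3 -m handwheel '[0,0,0.0005,0,0,0,0.0007,0,0,0,0.0007,0]' && python3 -m handwheel '[0,0,0,0,0,0,0,0,0,0,0,0,0,0,0,0,0,0,0,0]' 0.7 && python3 -m handwheel '[0,0,-0.02,0,0,0,-0.06,0,0,0,-0.11,0,0,0,-0.16,0,-0.03,-0.03,-0.16,0,-0.06,-0.06,-0.16,0,-0.085,-0.08,-0.16,0,-0.085,-0.08,-0.16,0,-0.085,-0.08,-0.16,0,-0.085,-0.08,-0.16,0]'
python3 - <<'E'
from h import *
c=manip.camera("wrist"); cv2.imwrite("pics/w7.png",c["image"][:,:,::-1])
print(manip.observe()["eef_pos"])
for n,p in dict(w=(.4433,.1786,.056),wf=(.4433,.1786,0.),sA=(.5223,.3196,.047),sB=(.5229,.2627,.047)).items(): print(n,np.round(proj(c,p)))
E
```

```text
time_s: 24.1
eef_pos: [0.5229, 0.2628, 0.0147]
ee_rot: [2.223, 2.22, 0.0]
wrist_force: [-4.3, -2.1, 12.7]
opening: 0.033
time_s: 24.6
eef_pos: [0.5226, 0.2626, 0.0137]
ee_rot: [-2.223, -2.22, 0.0]
wrist_force: [-0.0, -0.4, -0.5]
opening: 0.064
time_s: 25.6
eef_pos: [0.4433, 0.1782, 0.174]
ee_rot: [2.223, 2.22, 0.001]
wrist_force: [-0.5, -0.3, 0.4]
opening: 0.0644
[0.44330495 0.17831477 0.17386834]
w [277. 209.]
wf [277. 196.]
sA [384.  21.]
sB [379. 101.]
```

View pics/w7.png

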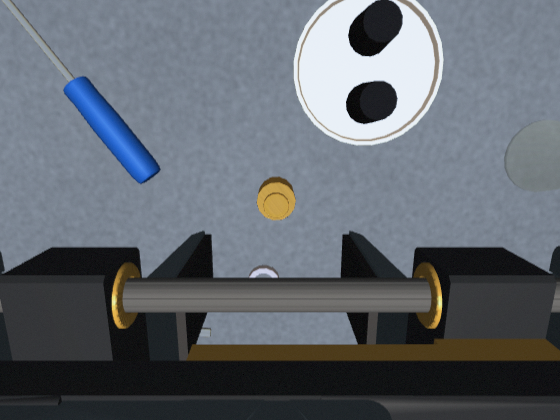

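Both stoppers stand upright in the dish, at (375,25) and (378,100). The weight's knob is at (276,206), so I'll shift 2 mm in +y and grasp.

```bash
python3 -m handwheel '[0.002,0,0.05,0,0.002,0,0.1,0,0.002,0,0.13,0,0.002,0,0.15,0,0.002,0,0.162,0,0.002,0,0.162,0,0.002,0,0.162,0]' && python3 -m handwheel '[0,0,0,0,0,0,0,0,0,0,0,0,0,0,0,0,0,0,0,0,0,0,0,0,0,0,0,0,0,0,0,0]' 0 35 && python3 -m handwheel '[0,0,-0.03,0,0,0,-0.06,0,0,0,-0.09,0,0,0,-0.1,0,0,0,-0.1,0]' && python3 -m handwheel '[-0.05,0.005,0,0,-0.1,0.009,0,0,-0.15,0.014,0,0,-0.2,0.018,0,0,-0.25,0.023,0,0,-0.3,0.028,0,0,-0.35,0.032,0,0,-0.4,0.037,0,0,-0.44,0.041,0,0,-0.473,0.044,0,0,-0.473,0.044,0,0,-0.473,0.044,0,0,-0.473,0.044,0,0,-0.473,0.044,0,0]'
python3 - <<'E'
from h import *
c=manip.camera("wrist"); cv2.imwrite("pics/w8.png",c["image"][:,:,::-1])
print(manip.observe()["eef_pos"])
a=np.radians(8.5)
for x,y in((-40,40),(40,40),(40,-40),(-40,-40)):
    x/=1000;y/=1000; print(np.round(proj(c,(.4869+x*np.cos(a)-y*np.sin(a),-.2923+x*np.sin(a)+y*np.cos(a),.02))))
E
```

```text
time_s: 26.35
eef_pos: [0.4431, 0.1801, 0.0122]
ee_rot: [2.223, 2.22, 0.001]
wrist_force: [-0.5, -0.0, 0.4]
opening: 0.0639
time_s: 27.15
eef_pos: [0.4428, 0.1798, 0.0121]
ee_rot: [2.223, 2.22, 0.001]
wrist_force: [-1.2, -0.5, 7.1]
opening: 0.0329
time_s: 27.65
eef_pos: [0.4431, 0.1799, 0.1126]
ee_rot: [2.222, 2.219, 0.003]
wrist_force: [-0.1, 0.1, -2.8]
opening: 0.0334
time_s: 29.05
eef_pos: [0.4856, -0.2922, 0.1111]
ee_rot: [-2.221, -2.22, 0.0]
wrist_force: [0.4, 0.5, -2.5]
opening: 0.0329
[ 0.48572728 -0.29234059  0.11134422]
[216. 172.]
[327. 156.]
[339. 261.]
[235. 275.]
```

View pics/w8.png

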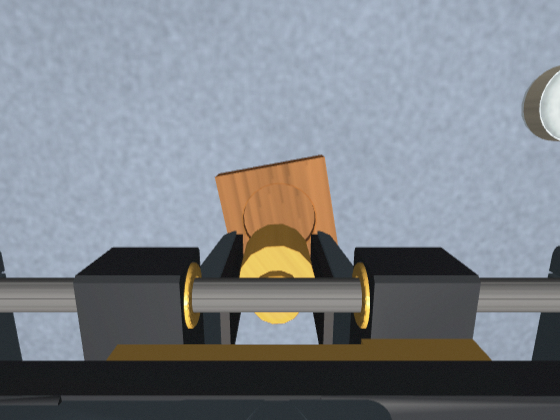

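The block's back corners are at (217,176) and (322,156), an offset of about 1.5 mm. The well is 10 mm wider than the weight, so this is fine. Lowering.

```bash
python3 -m handwheel '[-0.001,0,0.03,0,-0.001,0,0.055,0,-0.001,0,0.07,0,-0.001,0,0.077,0,-0.001,0,0.081,0,-0.001,0,0.084,0,-0.001,0,0.086,0,-0.001,0,0.086,0,-0.001,0,0.087,0,-0.001,0,0.087,0]'
```

```text
time_s: 30.1
eef_pos: [0.486, -0.2944, 0.025]
ee_rot: [2.223, 2.22, 0.0]
wrist_force: [-0.3, 0.0, -2.8]
opening: 0.033
```

```bash
python3 -m handwheel '[0,0,0.0005,0,0,0,0.001,0,0,0,0.0013,0,0,0,0.0013,0]' && python3 -m handwheel '[0,0,0,0,0,0,0,0,0,0,0,0,0,0,0,0,0,0,0,0]' 0.6 && python3 -m handwheel '[0,0,-0.02,0,0,0,-0.06,0,0,0,-0.11,0,0,0,-0.16,0,0,0,-0.2,0,0,-0.05,-0.2,0,0,-0.08,-0.2,0,0,-0.08,-0.2,0,0,-0.08,-0.2,0,0,-0.08,-0.2,0]'
python3 - <<'E'
from h import *
c=manip.camera("side"); cv2.imwrite("pics/s2.png",cv2.resize(c["image"][130:400,170:380,::-1],None,fx=2.2,fy=2.2))
t=manip.camera("top"); cv2.imwrite("pics/t2.png",cv2.resize(t["image"][130:300,110:450,::-1],None,fx=2.35,fy=2.35,interpolation=3)[:,:799])
E
```

```text
time_s: 30.5
eef_pos: [0.486, -0.2945, 0.0241]
ee_rot: [2.223, 2.22, -0.0]
wrist_force: [-3.9, 2.1, 11.4]
opening: 0.0331
time_s: 31.0
eef_pos: [0.4859, -0.2944, 0.0234]
ee_rot: [2.223, 2.22, 0.0]
wrist_force: [-0.5, 0.1, 0.8]
opening: 0.0546
time_s: 32.0
eef_pos: [0.4066, -0.2944, 0.2235]
ee_rot: [2.223, 2.22, 0.0]
wrist_force: [-0.6, 0.2, 0.1]
opening: 0.0548
```

View pics/s2.png

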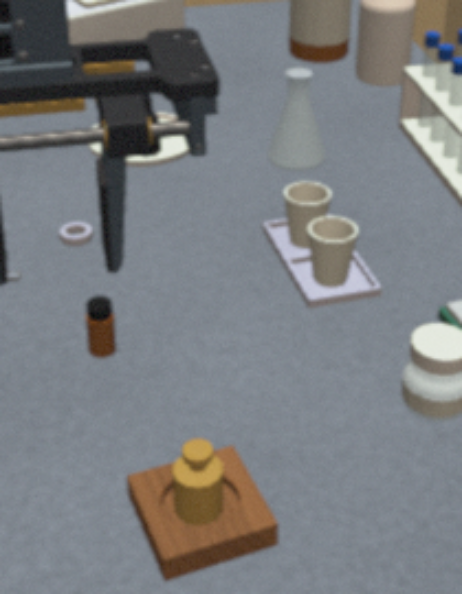

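View pics/t2.png

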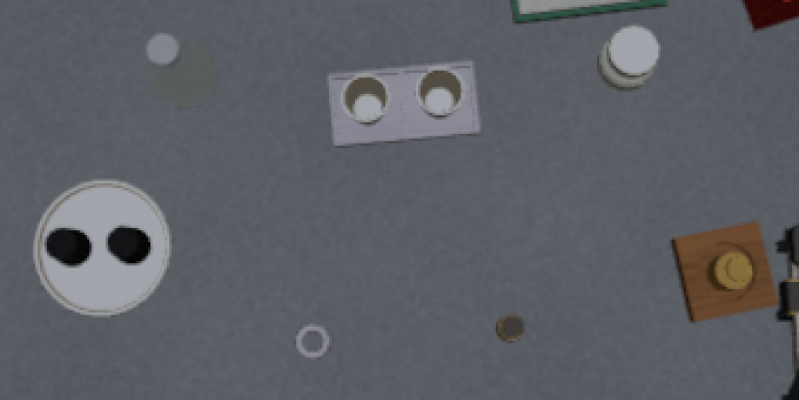

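Everything is in place and upright: crucibles at (366,98) and (440,92), stoppers at (68,246) and (129,244), weight in the well at (735,270). The vial and flask have not moved.

```bash
python3 -c "
from plant import manip
print(manip.hand_in())"
```

```text
the job is handed in; nothing more can be done
None
```

The bench is cleared and the job is handed in, at about 32 s of the 144 s allowed. I placed the two crucibles in the tray bays first, then the two stoppers side by side in the dish, then the brass weight in the block's well.

- **Final pictures:** The last top view shows all five items in place and let go, with the gripper clear of them. The side view shows the crucibles and the weight upright. It hides the stoppers behind the gripper, but an earlier wrist view showed both upright in the dish.
- **Left alone:** The vial and flask are at the same pixel positions as at the start, and so is an unlisted ring on the bench.
- **Forces:** The highest wrist force I read was about 17 N, when setting a stopper down.
- **Checks that disagreed:**
  - The side-camera estimates for the dish and one stopper were 7–9 mm off the top view. I used the top view, and close wrist views confirmed it to about 2 mm.
  - The crucibles were gripped nearer the rim than I planned, but they stayed upright and seated normally.

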